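Put the spotting scope to bed: zoom back to its stop, eyepiece capped

TASK

Get the spotting scope ready to be packed: turn its slim zoom ring clockwise (seen from above) until it comes up firmly against its low-power stop, finding the stop by feel and not forcing it, and leave it there; do not touch the collar below the ring or the scale ring and eyecup above it. Also pick up the small eyepiece cap and press it gently and squarely, fully home over the eyecup. Leave everything else on the bench where it is.

Things in the scene. Friction and masses are not known exactly. Their poses are not given: they have to be found in the camera images.
- scope: Straight spotting scope standing lens down in a plywood dock (124 x 110 x 50 mm) screwed to the bench; it cannot shift. Origin on the bench under the scope's axis, z up along it. Tube 73 mm across up to 151 mm, with a bulge to 47 mm off axis at +x (to 148 mm) and a foot at -x (to 115 mm); then the eyepiece: lower collar, zoom ring, scale ring, eyecup, top at 224 mm.
- collar: Lower fixed collar of the eyepiece, the zoom ring's neighbour below: grey, 65 mm across, from 151 to 172.5 mm above the bench, so 2.5 mm wider all round than the zoom ring. Origin at the centre of its underside. Not to be touched.
- zoom_ring (a point): Centre of the zoom ring: grippy ribbed rubber, 60 mm across, 173.5 to 189.5 mm above the bench. Turns about the vertical scope axis with 0.15 N m drag, stays where left. It starts 0.6 to 1.4 rad short of its stop (clockwise from above), which is unmarked and lies elsewhere each time. 0.3 to 0.6 N m is firmly home, over 0.8 N m is forcing; it gives by 0.06 rad per N m. x axis points to the tab.
- zoom_tab (a point): Outer end of the ring's thumb tab, 36 mm from the scope's axis at mid-height of the ring; the tab is 8 mm wide, 13 mm high and stands 6 mm out from the ring. Turns with the ring; x axis points outwards.
- eyecup: Fixed scale ring and eyecup in one piece, neighbour above the zoom ring: grey scale ring 51 mm across, 190 to 197 mm above the bench; black rubber eyecup 44 mm across (rim rounded 2 mm), 197 to 224 mm. Origin on the axis at the foot of the scale ring. Gripper must not touch it.
- eye_lens (a point): Centre of the round eye lens, flush in the eyecup's top, 224 mm above the bench. It belongs to the inner barrel that carries the zoom stop: the barrel twists about the vertical axis by 0.06 rad per N m put on the zoom ring, and springs back; at rest its axes are parallel to the scope's.
- eyecup_top (a point): Centre of the eyecup's flat top, 224 mm above the bench.
- eyecap_center (a point): Middle of the eyepiece cap, on its axis 13 mm above its rim: round black plastic cap 52 mm across, 26 mm high, inside 46 mm across and 22 mm deep, 30 g, loose on the bench mouth down, flat end up. Fully home its inside rests on the eyecup's top: rim at 202 mm, this point at 215 mm above the bench. Slips on with 1 mm play all round.
- objcap_center (a point): BYSTANDER the scope's big front-lens cap, black plastic, 81 mm across and 20 mm high, lying mouth down among the task's things; point at its middle, 10 mm above the bench
- spool: BYSTANDER whitish plastic line spool, 68 mm across, 40 mm high, standing on its flange; origin at the centre of its underside
- spray: BYSTANDER white lens-cleaner bottle, 38 mm across, 105 mm high; origin at the centre of its underside
- oil: BYSTANDER small amber reel-oil bottle, 28 mm across, 75 mm high; origin at the centre of its underside
- driver_grip (a point): BYSTANDER screwdriver 190 mm long lying on the bench; point in its handle
- mug: BYSTANDER white mug, 82 mm across, 95 mm high; origin at the centre of its underside
- lure: BYSTANDER fishing plug, 75 x 18 x 16 mm; origin at the centre of its underside
- reel: BYSTANDER grey spinning reel, about 130 x 110 x 90 mm; origin under its gear case
- eyecap: The same eyepiece cap; origin at the centre of its rim (underside).
Things that resemble listed ones, but are neither listed nor needed, are in the scene too. What is shaped like the eyecap but green is not meant.

How it is judged:
On the way:
1. the zoom ring has been turned clockwise home and bears on its low-power stop (over 0.23 N m, 0.0145 rad of twist of the eye lens in the scope) (x of zoom_tab in the frame of scope above 0.0256 m and angle between the x axis of eye_lens and the x axis of scope, either way round above 0.0145 rad), for 0.1 s.
At the end, for the whole second after the job is handed in: The zoom ring, having been turned firmly home on its low-power stop, is left at that end of its travel, and the eyepiece cap sits at rest on the eyecup, centred within 2 mm, square within 0.06 rad and fully home (within 2 mm) (x of zoom_tab in the frame of scope above 0.0256 m and horizontal distance between eyecap_center and eyecup_top below 0.002 m and z of eyecap_center in the frame of eyecup below 0.027 m and angle between eyecap_center's own z axis and vertical below 0.06 rad and linear speed of eyecap below 0.01 m/s); the robot touches nothing.
It fails at once if the gripper or arm touches the collar below the zoom ring (over 1.5 N) (contact force between any of the fingers, the arm and collar above 1.5 N).
It fails at once if the gripper or arm touches the scale ring or eyecup above the zoom ring (over 1.5 N) (contact force between any of the fingers, the arm and eyecup above 1.5 N).
It fails at once if the zoom ring is forced against its stop (more than 0.8 N m on the stop, seen as 0.05 rad of twist of the eye lens in the scope) (angle between the x axis of eye_lens and the x axis of scope, either way round above 0.05 rad).
It fails at once if the cap is rammed on (more than 25 N between cap and eyecup) (contact force between eyecap and eyecup above 25 N).
It fails at once if something else on the bench is shifted by more than 15 mm (distance of any of objcap_center, spool, spray, oil, driver_grip, mug, lure, reel from where it was at the start of the episode above 0.015 m).
It also fails if it takes over 72 s, if anything falls off the work surface, if the arm or the gripper's body presses on something with over 40 N, if the wrist force passes 120 N, or if a joint passes its speed limit or range.

ROBOT

A 6-joint arm with a two-finger parallel gripper is mounted at the origin on the work surface. World frame = base frame: x ahead of the robot, y to its left, z up, the work surface at z = 0. Lengths are in m, angles in rad, forces in N, time in s.
With the tool pointing down it reaches from about 0.425 to 0.95 m from the base axis. Payload 3.5 kg.
Tool frame: the origin (TCP) lies on the centre line of the jaws, within the pads' length; the fingertips stand 17 mm ahead of it and the grasp point (between the pads) lies 2 mm behind it; z points along the fingers, y is the line along which they close (so a half turn about z gives the same grasp; the last joint's range is limited). The gripper opens to 85 mm and grips with 20 to 120 N. Pads are 22 mm wide; open, the fingers measure 114 mm over their backs; the gripper's body (76 mm by 85 mm) begins 54 mm behind the grasp point. The pads swing forward as they close: fully open they stand 13 mm farther back than shut.
Start: joints at [1.168, 0.286, 1.577, -0, 1.279, -0.15], TCP at [0.169, 0.654, 0.225] pointing down, gripper open.
Joint ranges: [-2.77, 2.77], [-0.9, 2.22], [0.21, 2.48], [-1.53, 4.67], [0.24, 2.81], [-2.84, 2.84]. Speed limits (rad/s): [2.79, 2.79, 3.14, 3.14, 3.14, 3.14].

INTERFACE

Orientations are given as a unit quaternion [x, y, z, w].
In Python, from plant import ctrl gives the robot as it stands. The module is installed in compiled form; this text tells all that it offers.
- The arm moves only by the tool drive_tool, never from a script. Its argument "moves" is a list of rows, each a list of 3 entries, a list of its own where there are three numbers: the turn, a rotation vector about the tool's x, y, z in rad, then the shift along the tool's x, y, z in m, then the finger opening in m, from 0 to 0.0854. A call has 1 to 5 rows; each row shifts and turns the commanded pose from where the row before left it, along the tool's axes as they then stand; what a row does not reach is not made up. A row lasts 1/8 s, in which the tool goes at most 62.5 mm and 10.7 degrees, less where a joint would pass 70% of its speed; a pose out of reach is approached as far as the arm can. A call with a gripper value outside its range is refused whole. The fingers move at their own pace and stop on an object; "grip_force" is the grip in N (left out, the last holds). Time passes only in rows, so rows that do not move let the fingers close. It gives the time, the measured TCP pose, the force, the opening and the grip force at its end, in the units of the state.
- ctrl.get_state(): the state, without advancing time (a new reading comes with each control period).
- ctrl.read_camera(name): name is "side" or "top"; returns a dict with "image" (420x560x3 uint8, red, green, blue), "fx", "fy", "cx", "cy" (pixels), "R" (3x3) and "t" (3): a world point X has camera coordinates R X + t. Camera axes: x right, y down, z forward; pixel columns grow to the right and rows downward; lengths in m; the calibration is good to about 2 mm. A picture is of the moment at which its call begins. There is no depth.
- ctrl.sign_off(): hands the job in; it is judged then, once.
The state is a dict: "time": time; "qpos": joint angles; "dq": joint speeds; "joint_efforts": joint torques, N m; "eef_pos": TCP position; "tcp_rot": TCP orientation; "contact_force": force on the tool from outside, world axes, zero at the start; "wrist_torque": the same for the moment, N m; "opening": opening from 0.0 (shut) to 1.0 (fully open); "finger_force": force on a finger pad.
Only numpy, scipy, OpenCV 4.12 (cv2) and the standard library are available. Lean on these libraries where they do the work, as an engineer would, in place of code of your own. Each camera call takes 0.05 s, during which the arm holds its last target. There are 200 camera calls.

## Working session

There is one attempt and no reset: what is moved stays moved. The work goes in short steps, Python scripts to look and compute and a tool call to move; the robot and the scene stay as the last step left them, time stands still between calls to the robot, and variables do not carry over. Pictures are saved under pics/ and viewed, at most 10 in all, crops included, and the job is handed in when it is done.

Besides the shell and the picture viewer there is one more tool, called as name(argument=value, ...) on one line, values as JSON. drive_tool: Moves the arm, as the interface text tells. Its arguments: {"type":"object","properties":{"moves":{"type":"array","items":{"type":"array"}},"grip_force":{"type":"number"}},"required":["moves"]}

```bash
mkdir -p pics
cat > h.py <<'E'
import numpy as np, cv2
from plant import ctrl
from scipy.spatial.transform import Rotation as Rn
def proj(c,X):
    p=c['R']@np.array(X,float)+c['t']; return np.array([c['fx']*p[0]/p[2]+c['cx'],c['fy']*p[1]/p[2]+c['cy']])
def ray(c,u,v):
    R=np.array(c['R']);d=R.T@np.array([(u-c['cx'])/c['fx'],(v-c['cy'])/c['fy'],1]);o=-R.T@np.array(c['t']);return o,d/np.linalg.norm(d)
def onplane(c,u,v,z):
    o,d=ray(c,u,v);return o+d*(z-o[2])/d[2]
def tri(c1,p1,c2,p2):
    o1,d1=ray(c1,*p1);o2,d2=ray(c2,*p2);s=np.linalg.lstsq(np.c_[d1,-d2],o2-o1,rcond=None)[0]
    return (o1+d1*s[0]+o2+d2*s[1])/2
def save(im,n): cv2.imwrite('pics/'+n+'.png',np.ascontiguousarray(im[:,:,::-1]))
E
python3 - <<'E'
from h import *
for n in('top','side'):
    c=ctrl.read_camera(n);save(c['image'],n+'0');print(n,c['fx'],c['cx'],c['cy'],(-np.array(c['R']).T@c['t']).round(3),np.round(c['R'],2).tolist())
print(ctrl.get_state())
E
```

```text
top 441.2153386045694 286.28352469987004 206.88593166662667 [0.374 0.012 1.451] [[0.01, -1.0, 0.02], [-0.99, -0.01, -0.13], [0.13, -0.02, -0.99]]
side 451.36617198969725 277.363847440283 205.5336125439345 [0.411 0.909 0.931] [[-0.99, -0.15, 0.02], [-0.11, 0.62, -0.77], [0.1, -0.77, -0.63]]
{'time': 0.1, 'qpos': array([ 1.16799282e+00,  2.87108570e-01,  1.57802220e+00, -2.25961247e-05,
        1.27860276e+00, -1.50006846e-01]), 'dq': array([-0.00027998, -0.00249084, -0.0036993 , -0.00021838, -0.00021683,
       -0.00119663]), 'joint_efforts': array([ 2.08421084e-04, -4.07293153e+01, -2.93700331e+01, -1.33685694e-04,
        3.33958531e-03,  6.18833997e-07]), 'eef_pos': array([0.16856787, 0.65298922, 0.22406906]), 'tcp_rot': array([ 1.26058719e-01,  9.92022204e-01, -1.03275836e-03, -2.81716268e-04]), 'contact_force': array([ 0.48702803, -0.79421361, -0.70007919]), 'wrist_torque': array([-0.00709629, -0.01307332, -0.00419788]), 'finger_force': 0.0, 'opening': 0.9997598771117701}
```

View pics/top0.png

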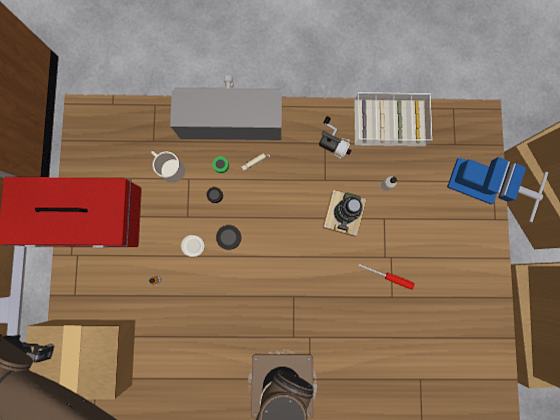

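View pics/side0.png

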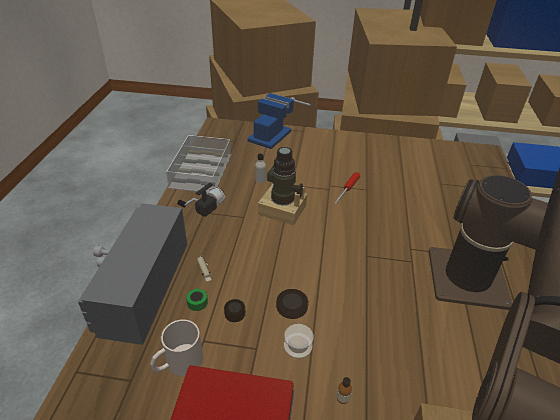

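Candidates for the eyecap are:
- black cap: top (215,195), side (235,310)
- green cap: top (221,164), not meant
- big objective cap: top (229,237)
- spool: top (193,246)

I choose the small black one. The scope is at top (350,205), side (285,180). Next is a close crop to check.

Run:
```python
from h import *
t=ctrl.read_camera('top');s=ctrl.read_camera('side')
cr=lambda c,u,v,w,h,k:cv2.resize(c['image'][v-h//2:v+h//2,u-w//2:u+w//2],None,fx=k,fy=k,interpolation=cv2.INTER_CUBIC)
a=cr(t,346,212,50,50,8);b=cr(s,284,180,50,75,8)  #400x400,400x600
c=cr(t,215,195,25,25,8);d=cr(s,235,310,25,25,8)
L=np.vstack([a,np.hstack([c,d])]);print(L.shape,b.shape)
b=b[:600];L=cv2.resize(L,(400,600));save(np.hstack([L,b]),'crop0')
for c,(u,v),r in((t,(215,195),14),(s,(235,310),16)):
    im=c['image'][v-r:v+r,u-r:u+r].astype(int).sum(2)
    m=(im<150).astype(np.uint8);n,l,st,ce=cv2.connectedComponentsWithStats(m);k=1+st[1:,4].argmax()
    print(ce[k]+[u-r,v-r],st[k]+[u-r,v-r,0,0,0])
    print(onplane(c,*(ce[k]+[u-r,v-r]),.013))
```

```text
Traceback (most recent call last):
ValueError: all the input array dimensions except for the concatenation axis must match exactly, but along dimension 1, the array at index 0 has size 400 and the array at index 1 has size 384
```

Run:
```python
from h import *
t=ctrl.read_camera('top');s=ctrl.read_camera('side')
cr=lambda c,u,v,w,h,k:cv2.resize(c['image'][v-h//2:v+h//2,u-w//2:u+w//2],None,fx=k,fy=k,interpolation=cv2.INTER_CUBIC)
a=cr(t,346,212,50,50,8);b=cr(s,284,180,50,74,8)
c=cr(t,215,195,24,24,8);d=cr(s,235,310,24,24,8)
c=cv2.resize(c,(200,200));d=cv2.resize(d,(200,200))
L=np.vstack([a,np.hstack([c,d])]);save(np.hstack([L,cv2.copyMakeBorder(b,0,600-b.shape[0],0,0,0)]),'crop0')
for c,(u,v),r in((t,(215,195),14),(s,(235,310),16)):
    im=c['image'][v-r:v+r,u-r:u+r].astype(int).sum(2)
    m=(im<150).astype(np.uint8);n,l,st,ce=cv2.connectedComponentsWithStats(m);k=1+st[1:,4].argmax()
    print(ce[k]+[u-r,v-r],st[k]+[u-r,v-r,0,0,0])
    print(onplane(c,*(ce[k]+[u-r,v-r]),.013))
```

```text
[214.73737374 195.52525253] [207 187  16  16  99]
[0.59860909 0.22520375 0.013     ]
[234.35409836 311.23278689] [224 299  21  23 305]
[0.60284017 0.22865337 0.013     ]
```

View pics/crop0.png

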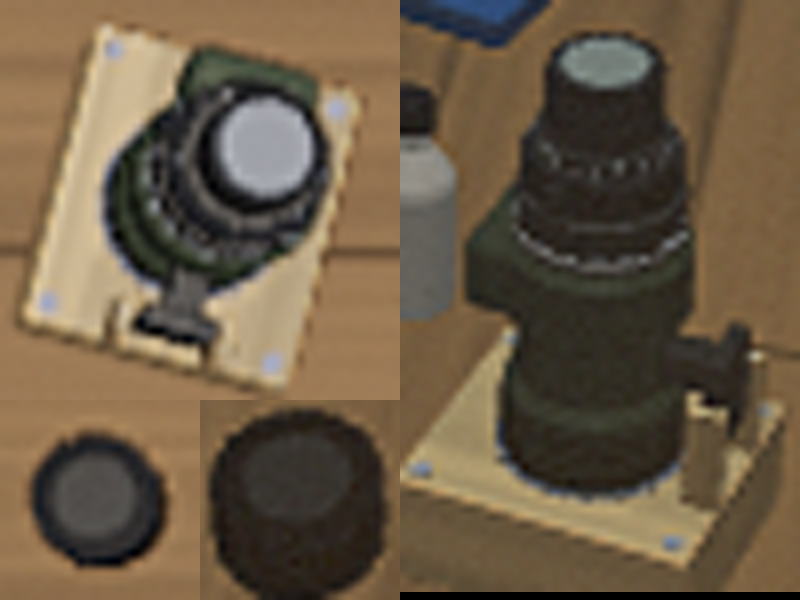

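The crop confirms it: the small black cap has its flat end up at top (214.7,195.5), and the scope's light eye lens is at about top (354,205) and side (285,150). The bulge points away from the robot. Now I'll measure the axis and yaw and look for the tab.

Run:
```python
from h import *
t=ctrl.read_camera('top');s=ctrl.read_camera('side')
P=[]
for c,(u,v),r in((t,(354,205),9),(s,(285,150),9)):
    im=c['image'][v-r:v+r,u-r:u+r].astype(int).sum(2)
    m=(im>300).astype(np.uint8);n,l,st,ce=cv2.connectedComponentsWithStats(m);k=l[r-1,r] or 1+st[1:,4].argmax()
    p=ce[k]+[u-r,v-r];P.append(p);print(p,st[k],onplane(c,*p,.224))
print('tri',tri(t,P[0],s,P[1]))
ax=(onplane(t,*P[0],.224)+onplane(s,*P[1],.224))/2
# screws (bluish) -> yaw
im=t['image'].astype(int);b=((im[:,:,2]-im[:,:,0]>0)&(im.sum(2)>400)).astype(np.uint8);b[:186]=0;b[240:]=0;b[:,:318]=0;b[:,375:]=0
n,l,st,ce=cv2.connectedComponentsWithStats(b)
for k in range(1,n):print(ce[k],st[k,4],onplane(t,*ce[k],.05).round(4))
# unwrap ring mid-height band: annulus r 28..37 at z=.1895, from each camera
out=[]
for c,p in((t,P[0]),(s,P[1])):
    a=onplane(c,*p,.224)
    for rr in (.031,.033,.035):
        row=[]
        for d in range(0,360,10):
            q=proj(c,[a[0]+rr*np.cos(np.radians(d)),a[1]+rr*np.sin(np.radians(d)),.1885])
            row.append(int(cv2.getRectSubPix(c['image'],(1,1),tuple(map(float,q))).sum()))
        print(rr,row)
z=lambda c,p:cv2.resize(c['image'][int(p[1])-15:int(p[1])+25,int(p[0])-20:int(p[0])+20],(400,400),interpolation=cv2.INTER_CUBIC)
save(np.clip(np.hstack([z(t,P[0]),z(s,P[1])]).astype(float)*2.2,0,255).astype(np.uint8),'ring0')
```

```text
[353.75221239 204.94690265] [  3   3  12  13 113] [ 0.5421247  -0.19698696  0.224     ]
[284.14583333 150.4375    ] [ 3  7 11  6 48] [ 0.54474227 -0.19837342  0.224     ]
tri [ 0.54328959 -0.19682197  0.22485574]
[334.66666667 192.66666667] 3 [ 0.6054 -0.1655  0.05  ]
[353.88235294 204.88235294] 102 [ 0.5662 -0.227   0.05  ]
[362.66666667 200.33333333] 3 [ 0.5812 -0.2556  0.05  ]
[326.5 224.5] 4 [ 0.5023 -0.1385  0.05  ]
[354.66666667 231.66666667] 3 [ 0.48   -0.2283  0.05  ]
0.031 [206, 194, 226, 194, 152, 157, 114, 110, 190, 162, 174, 108, 124, 112, 143, 126, 140, 193, 220, 174, 155, 241, 149, 244, 376, 374, 377, 404, 370, 393, 396, 244, 193, 227, 203, 210]
0.033 [221, 230, 269, 224, 153, 218, 110, 106, 178, 126, 136, 178, 144, 141, 170, 166, 178, 183, 246, 168, 154, 281, 254, 393, 463, 386, 481, 483, 485, 471, 488, 325, 228, 237, 229, 218]
0.035 [221, 240, 268, 244, 134, 326, 194, 83, 152, 166, 120, 190, 107, 168, 194, 158, 204, 186, 216, 149, 142, 338, 408, 482, 443, 308, 390, 357, 487, 486, 533, 415, 225, 209, 214, 217]
0.031 [237, 239, 205, 120, 100, 107, 120, 124, 106, 118, 110, 110, 119, 110, 113, 115, 109, 137, 176, 200, 229, 222, 229, 161, 113, 109, 109, 111, 101, 104, 108, 112, 116, 210, 267, 259]
0.033 [280, 280, 282, 229, 103, 103, 128, 125, 103, 118, 101, 104, 118, 110, 109, 106, 133, 194, 249, 253, 252, 283, 278, 211, 117, 112, 108, 117, 109, 105, 111, 110, 179, 272, 283, 282]
0.035 [273, 280, 284, 284, 156, 101, 124, 126, 101, 115, 106, 101, 113, 107, 106, 107, 181, 254, 241, 237, 252, 268, 276, 252, 119, 112, 111, 121, 116, 109, 110, 112, 249, 280, 282, 282]
```

View pics/ring0.png

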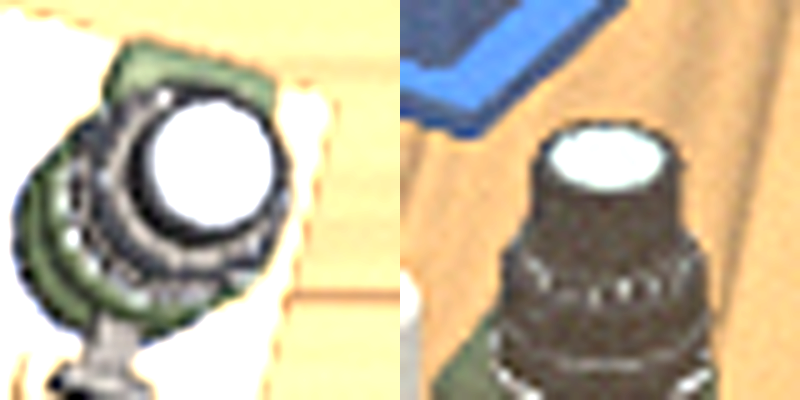

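Run:
```python
from h import *
t=ctrl.read_camera('top');s=ctrl.read_camera('side');O=[]
for c,p in((t,(353.75,204.95)),(s,(284.1,150.4))):
    a=onplane(c,*p,.224);q=proj(c,[a[0],a[1],.1815]);k=16;w=12.5
    x0,y0=int(q[0]-w),int(q[1]-w)
    im=cv2.resize(c['image'][y0:y0+25,x0:x0+25],(400,400),interpolation=cv2.INTER_LANCZOS4).astype(float)/255
    im=(np.clip(im,0,1)**.55*255).astype(np.uint8).copy()
    for d in range(0,360,30):
        e=(proj(c,[a[0]+.036*np.cos(np.radians(d)),a[1]+.036*np.sin(np.radians(d)),.1815])-[x0,y0]+.5)*k
        cv2.putText(im,str(d),(int(e[0])-8,int(e[1])),0,.3,(255,0,0),1);cv2.circle(im,(int(e[0]),int(e[1])),2,(255,255,0),-1)
    O.append(im)
save(np.hstack(O),'ring1')
```

```text
(no output)
```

View pics/ring1.png

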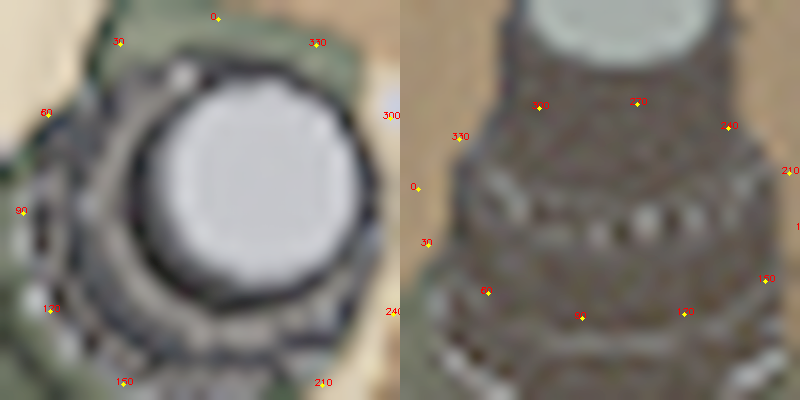

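The dark thumb tab interrupts the collar ribs at a world bearing of about 60–65° (left panel, about (65,135)). I'll grip the ring across that bearing. First, a gentle touch on the bench will calibrate the fingertip height at 60 mm opening.

drive_tool(moves=[[[0,0,0],[-0.04,-0.0433,0],0.06],[[0,0,0],[-0.04,-0.0433,0],0.06],[[0,0,0],[-0.04,-0.0433,0],0.06],[[0,0,0],[-0.04,-0.0433,0],0.06],[[0,0,0],[-0.04,-0.0433,0],0.06]], grip_force=20)

```text
time: 1.12
eef_pos: [0.3089, 0.3923, 0.2257]
tcp_rot: [0.126, 0.992, 0.0, 0.0]
contact_force: [-0.1, -0.3, 0.0]
opening: 0.704
finger_force: 0.0
```

drive_tool(moves=[[[0,0,0],[-0.04,-0.0433,0],0.06],[[0,0,0],[-0.04,-0.0433,0],0.06],[[0,0,0],[-0.04,-0.0433,0],0.06],[[0,0,0],[-0.04,-0.0433,0],0.06],[[0,0,0],[-0.04,-0.0433,0],0.06]])

```text
time: 1.75
eef_pos: [0.4485, 0.1325, 0.2259]
tcp_rot: [0.126, 0.992, 0.0, 0.001]
contact_force: [1.2, 0.7, 0.8]
opening: 0.704
finger_force: 0.0
```

drive_tool(moves=[[[0,0,0],[-0.04,-0.0433,0],0.06],[[0,0,0],[-0.04,-0.0433,0],0.06],[[0,0,0.18],[0,0,0.06],0.06],[[0,0,0.18],[0,0,0.06],0.06],[[0,0,0.18],[0,0,0.05],0.06]])

```text
time: 2.38
eef_pos: [0.5031, 0.0301, 0.0535]
tcp_rot: [0.389, 0.921, -0.0, -0.0]
contact_force: [0.3, 0.2, 0.0]
opening: 0.704
finger_force: 0.0
```

drive_tool(moves=[[[0,0,0.18],[0,0,0.015],0.06],[[0,0,0.18],[0,0,0.003],0.06],[[0,0,0.18],[0,0,0.002],0.06],[[0,0,0.18],[0,0,0.002],0.06],[[0,0,0.18],[0,0,0.002],0.06]])

```text
time: 3.0
eef_pos: [0.5039, 0.0304, 0.0315]
tcp_rot: [0.751, 0.66, 0.0, 0.0]
contact_force: [-0.0, -0.4, 0.3]
opening: 0.698
finger_force: 0.0
```

drive_tool(moves=[[[0,0,0.18],[0,0,0.002],0.06],[[0,0,0.18],[0,0,0.002],0.06],[[0,0,0],[0,0,0.002],0.06]])

```text
time: 3.38
eef_pos: [0.5038, 0.0304, 0.0255]
tcp_rot: [0.855, 0.519, 0.0, 0.0]
contact_force: [-0.6, -0.1, 0.1]
opening: 0.703
finger_force: 0.0
```

drive_tool(moves=[[[0,0,0],[0,0,0.001],0.06],[[0,0,0],[0,0,0.001],0.06]])

```text
time: 3.62
eef_pos: [0.5036, 0.0304, 0.0233]
tcp_rot: [0.855, 0.518, 0.0, 0.0]
contact_force: [0.1, -0.2, 0.3]
opening: 0.702
finger_force: 0.0
```

drive_tool(moves=[[[0,0,0],[0,0,0.001],0.06],[[0,0,0],[0,0,0.001],0.06]])

```text
time: 3.88
eef_pos: [0.5036, 0.0304, 0.0213]
tcp_rot: [0.855, 0.518, 0.0, -0.0]
contact_force: [0.1, -0.5, 0.7]
opening: 0.702
finger_force: 0.0
```

drive_tool(moves=[[[0,0,0],[0,0,0.001],0.06],[[0,0,0],[0,0,0.001],0.06]])

```text
time: 4.12
eef_pos: [0.5036, 0.0304, 0.0193]
tcp_rot: [0.855, 0.518, -0.0, -0.0]
contact_force: [-0.4, 1.1, 0.3]
opening: 0.705
finger_force: 0.0
```

drive_tool(moves=[[[0,0,0],[0,0,0.001],0.06],[[0,0,0],[0,0,0.0005],0.06]])

```text
time: 4.38
eef_pos: [0.5035, 0.0304, 0.0177]
tcp_rot: [0.855, 0.518, -0.0, -0.0]
contact_force: [0.1, 0.9, 0.8]
opening: 0.703
finger_force: 0.0
```

drive_tool(moves=[[[0,0,0],[0,0,0.0005],0.06],[[0,0,0],[0,0,0.0005],0.06]])

```text
time: 4.62
eef_pos: [0.5036, 0.0304, 0.0168]
tcp_rot: [0.855, 0.518, 0.0, 0.0]
contact_force: [-0.3, 0.7, 0.7]
opening: 0.702
finger_force: 0.0
```

drive_tool(moves=[[[0,0,0],[0,0,0.001],0.06],[[0,0,0],[0,0,0.0005],0.06]])

```text
time: 4.88
eef_pos: [0.5035, 0.0304, 0.0152]
tcp_rot: [0.855, 0.518, -0.0, -0.0]
contact_force: [-0.3, -0.5, 0.2]
opening: 0.704
finger_force: 0.0
```

drive_tool(moves=[[[0,0,0],[0,0,0.001],0.06],[[0,0,0],[0,0,0.0005],0.06]])

```text
time: 5.12
eef_pos: [0.5035, 0.0304, 0.0137]
tcp_rot: [0.855, 0.518, -0.0, -0.0]
contact_force: [-0.2, 0.0, -0.1]
opening: 0.701
finger_force: 0.0
```

drive_tool(moves=[[[0,0,0],[0,0,0.0005],0.06],[[0,0,0],[0,0,0.0005],0.06]])

```text
time: 5.38
eef_pos: [0.5036, 0.0304, 0.0128]
tcp_rot: [0.855, 0.518, 0.0, 0.0]
contact_force: [0.2, 0.0, -0.0]
opening: 0.702
finger_force: 0.0
```

drive_tool(moves=[[[0,0,0],[0,0,0.0005],0.06],[[0,0,0],[0,0,0.0005],0.06]])

```text
time: 5.62
eef_pos: [0.5036, 0.0304, 0.0118]
tcp_rot: [0.855, 0.518, 0.0, 0.0]
contact_force: [0.2, 0.9, -0.4]
opening: 0.705
finger_force: 0.0
```

drive_tool(moves=[[[0,0,0],[0,0,0.0005],0.06],[[0,0,0],[0,0,0.0005],0.06]])

```text
time: 5.88
eef_pos: [0.5036, 0.0304, 0.0108]
tcp_rot: [0.855, 0.518, -0.0, 0.0]
contact_force: [0.1, 0.4, 0.2]
opening: 0.706
finger_force: 0.0
```

drive_tool(moves=[[[0,0,0],[0,0,0.0005],0.06],[[0,0,0],[0,0,0.0005],0.06]])

```text
time: 6.12
eef_pos: [0.5036, 0.0304, 0.0098]
tcp_rot: [0.855, 0.518, 0.0, 0.0]
contact_force: [0.1, -0.4, 0.3]
opening: 0.703
finger_force: 0.0
```

drive_tool(moves=[[[0,0,0],[0,0,0.0005],0.06],[[0,0,0],[0,0,0.0005],0.06]])

```text
time: 6.38
eef_pos: [0.5036, 0.0304, 0.0088]
tcp_rot: [0.855, 0.518, -0.0, -0.0]
contact_force: [-0.2, -0.4, 0.7]
opening: 0.703
finger_force: 0.0
```

drive_tool(moves=[[[0,0,0],[0,0,0.0005],0.06],[[0,0,0],[0,0,0.0005],0.06],[[0,0,0],[0,0,0.0005],0.06]])

```text
time: 6.75
eef_pos: [0.5036, 0.0304, 0.0073]
tcp_rot: [0.855, 0.518, -0.0, 0.0]
contact_force: [0.0, -0.1, 0.7]
opening: 0.704
finger_force: 0.0
```

drive_tool(moves=[[[0,0,0],[0,0,0.0005],0.06],[[0,0,0],[0,0,0.0005],0.06],[[0,0,0],[0,0,0.0005],0.06]])

```text
time: 7.12
eef_pos: [0.5036, 0.0304, 0.0058]
tcp_rot: [0.855, 0.518, 0.0, 0.0]
contact_force: [0.0, 0.1, 0.4]
opening: 0.705
finger_force: 0.0
```

Run:
```python
from h import *
s=ctrl.read_camera('side');X=ctrl.get_state()['eef_pos'];q=proj(s,X).astype(int);print(q,X)
save(cv2.resize(s['image'][q[1]-40:q[1]+35,q[0]-50:q[0]+50],(800,600),interpolation=cv2.INTER_CUBIC),'tip')
```

```text
[284 261] [0.50351661 0.03039458 0.00571471]
```

View pics/tip.png

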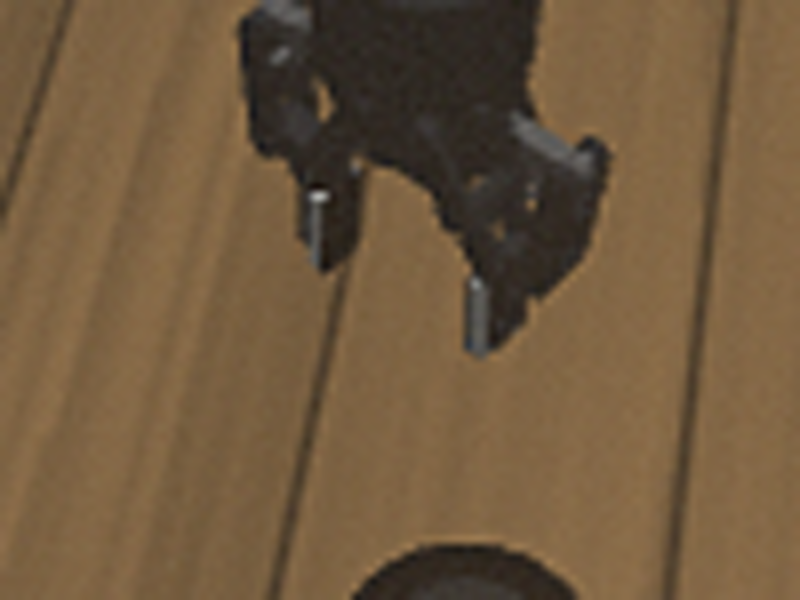

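The tips are at about (325,270) and (480,350) in the crop. Their midpoint is about level with the TCP, so at this opening they still seem to clear the bench. I'll keep descending gently.

drive_tool(moves=[[[0,0,0],[0,0,0.0005],0.06],[[0,0,0],[0,0,0.0005],0.06],[[0,0,0],[0,0,0.0005],0.06]])

```text
time: 7.55
eef_pos: [0.5036, 0.0304, 0.0043]
tcp_rot: [0.855, 0.518, -0.0, -0.0]
contact_force: [-0.6, -0.8, -0.1]
opening: 0.701
finger_force: 0.0
```

drive_tool(moves=[[[0,0,0],[0,0,0.0005],0.06],[[0,0,0],[0,0,0.0005],0.06]])

```text
time: 7.8
eef_pos: [0.5036, 0.0304, 0.0033]
tcp_rot: [0.855, 0.518, -0.0, -0.0]
contact_force: [0.2, -0.3, -0.1]
opening: 0.702
finger_force: 0.0
```

drive_tool(moves=[[[0,0,0],[0,0,0.0005],0.06],[[0,0,0],[0,0,0.0005],0.06]])

```text
time: 8.05
eef_pos: [0.5036, 0.0304, 0.0023]
tcp_rot: [0.855, 0.518, 0.0, 0.0]
contact_force: [-0.3, 0.1, 0.1]
opening: 0.698
finger_force: 0.0
```

Run:
```python
from h import *
s=ctrl.read_camera('side')
for z in(-.01,-.005,0,.0057,.012,.02):
    print(z,[proj(s,[.5036+k*.0266,.0304-k*.0139,z]).round(1) for k in(1,-1)],'obs 274.6,254.75 / 294,265')
```

```text
-0.01 [array([276.1, 260.2]), array([293.3, 269.7])] obs 274.6,254.75 / 294,265
-0.005 [array([276.1, 259. ]), array([293.4, 268.5])] obs 274.6,254.75 / 294,265
0 [array([276.2, 257.8]), array([293.5, 267.2])] obs 274.6,254.75 / 294,265
0.0057 [array([276.2, 256.4]), array([293.6, 265.8])] obs 274.6,254.75 / 294,265
0.012 [array([276.2, 254.8]), array([293.7, 264.3])] obs 274.6,254.75 / 294,265
0.02 [array([276.3, 252.8]), array([293.8, 262.3])] obs 274.6,254.75 / 294,265
```

drive_tool(moves=[[[0,0,0],[0,0,0.0005],0.06],[[0,0,0],[0,0,0.0005],0.06],[[0,0,0],[0,0,0.0005],0.06]])

```text
time: 8.48
eef_pos: [0.5036, 0.0304, 0.0008]
tcp_rot: [0.855, 0.518, -0.0, -0.0]
contact_force: [0.6, 0.0, -0.0]
opening: 0.701
finger_force: 0.0
```

drive_tool(moves=[[[0,0,0],[0,0,0.0005],0.06],[[0,0,0],[0,0,0.0005],0.06],[[0,0,0],[0,0,0.0005],0.06]])

```text
time: 8.85
eef_pos: [0.5036, 0.0304, -0.0007]
tcp_rot: [0.855, 0.518, -0.0, -0.0]
contact_force: [0.6, -0.8, 0.1]
opening: 0.702
finger_force: 0.0
```

drive_tool(moves=[[[0,0,0],[0,0,0.0005],0.06],[[0,0,0],[0,0,0.0005],0.06]])

```text
time: 9.1
eef_pos: [0.5036, 0.0304, -0.0017]
tcp_rot: [0.855, 0.518, -0.0, -0.0]
contact_force: [0.8, 0.0, 0.7]
opening: 0.701
finger_force: 0.0
```

drive_tool(moves=[[[0,0,0],[0,0,0.0005],0.06],[[0,0,0],[0,0,0.0005],0.06],[[0,0,0],[0,0,0.0005],0.06]])

```text
time: 9.48
eef_pos: [0.5036, 0.0304, -0.0032]
tcp_rot: [0.855, 0.518, -0.0, 0.0]
contact_force: [0.3, 0.5, -0.6]
opening: 0.702
finger_force: 0.0
```

drive_tool(moves=[[[0,0,0],[0,0,0.0005],0.06],[[0,0,0],[0,0,0.0005],0.06]])

```text
time: 9.72
eef_pos: [0.5036, 0.0304, -0.0042]
tcp_rot: [0.855, 0.518, -0.0, -0.0]
contact_force: [0.1, -0.2, 0.9]
opening: 0.7
finger_force: 0.0
```

drive_tool(moves=[[[0,0,0],[0,0,0.0005],0.06],[[0,0,0],[0,0,0.0005],0.06]])

```text
time: 9.98
eef_pos: [0.5036, 0.0304, -0.0052]
tcp_rot: [0.855, 0.518, -0.0, -0.0]
contact_force: [-0.8, -0.4, -0.2]
opening: 0.705
finger_force: 0.0
```

drive_tool(moves=[[[0,0,0],[0,0,0.0005],0.06],[[0,0,0],[0,0,0.0005],0.06]])

```text
time: 10.22
eef_pos: [0.5036, 0.0304, -0.0062]
tcp_rot: [0.855, 0.518, -0.0, -0.0]
contact_force: [-0.4, -0.2, 0.8]
opening: 0.705
finger_force: 0.0
```

Run:
```python
from h import *
s=ctrl.read_camera('side');im=s['image'].astype(int).sum(2)
old=cv2.imread('pics/tip.png').astype(int).sum(2)
for u in(274,276,294,296): 
    print(u,'now',im[246:276,u].tolist()); print('   old',[int(old[int((v-221)*8+4),int((u-234)*8+4)]) for v in range(246,276)])
print(ctrl.get_state()['joint_efforts'].round(2),ctrl.get_state()['contact_force'])
```

```text
274 now [113, 88, 337, 148, 129, 108, 102, 104, 104, 96, 83, 83, 220, 280, 274, 261, 237, 215, 206, 189, 172, 176, 204, 221, 247, 267, 266, 305, 301, 305]
   old [131, 123, 130, 121, 129, 89, 98, 73, 87, 239, 288, 272, 276, 266, 272, 254, 235, 219, 202, 189, 185, 187, 212, 233, 251, 277, 290, 312, 316, 299]
276 now [128, 142, 125, 104, 121, 112, 112, 101, 116, 109, 138, 182, 197, 206, 230, 246, 270, 290, 303, 305, 303, 302, 297, 287, 297, 286, 283, 293, 280, 288]
   old [121, 131, 105, 124, 109, 106, 117, 143, 237, 202, 189, 170, 186, 213, 232, 255, 263, 300, 310, 306, 301, 297, 298, 289, 291, 287, 294, 289, 290, 290]
294 now [186, 163, 158, 143, 133, 136, 148, 143, 129, 125, 128, 139, 138, 100, 212, 246, 237, 241, 203, 206, 190, 239, 271, 303, 292, 303, 300, 305, 300, 310]
   old [142, 137, 145, 147, 121, 131, 128, 119, 123, 112, 184, 250, 246, 239, 240, 233, 237, 229, 228, 264, 298, 292, 300, 294, 303, 297, 303, 299, 312, 292]
296 now [161, 144, 134, 139, 145, 119, 209, 173, 168, 159, 148, 141, 133, 130, 122, 125, 113, 124, 123, 114, 117, 205, 314, 315, 305, 300, 312, 306, 309, 298]
   old [135, 122, 167, 211, 224, 144, 150, 141, 157, 124, 112, 107, 116, 109, 119, 159, 124, 126, 233, 328, 310, 307, 303, 313, 311, 304, 305, 307, 306, 309]
[ 1.000e-02 -3.067e+01 -2.106e+01  0.000e+00 -0.000e+00 -0.000e+00] [ 0.64152723 -0.05890046  0.00554967]
```

drive_tool(moves=[[[0,0,0],[0,0,0.0005],0.06],[[0,0,0],[0,0,0.0005],0.06]])

```text
time: 10.52
eef_pos: [0.5036, 0.0304, -0.0072]
tcp_rot: [0.855, 0.518, 0.0, 0.0]
contact_force: [0.2, 0.3, 0.6]
opening: 0.705
finger_force: 0.0
```

drive_tool(moves=[[[0,0,0],[0,0,0.0005],0.06],[[0,0,0],[0,0,0.0005],0.06]])

```text
time: 10.78
eef_pos: [0.5036, 0.0304, -0.0082]
tcp_rot: [0.855, 0.518, -0.0, -0.0]
contact_force: [-0.8, 0.1, 0.2]
opening: 0.702
finger_force: 0.0
```

drive_tool(moves=[[[0,0,0],[0,0,0.0005],0.06],[[0,0,0],[0,0,0.0005],0.06]])

```text
time: 11.02
eef_pos: [0.5036, 0.0304, -0.0092]
tcp_rot: [0.855, 0.518, 0.0, 0.0]
contact_force: [0.3, 0.6, 0.7]
opening: 0.701
finger_force: 0.0
```

drive_tool(moves=[[[0,0,0],[0,0,0.0005],0.06],[[0,0,0],[0,0,0.0005],0.06]])

```text
time: 11.28
eef_pos: [0.5036, 0.0304, -0.0102]
tcp_rot: [0.855, 0.518, 0.0, 0.0]
contact_force: [0.9, 0.6, 0.0]
opening: 0.701
finger_force: 0.0
```

drive_tool(moves=[[[0,0,0],[0,0,0.0005],0.06],[[0,0,0],[0,0,0.0005],0.06]])

```text
time: 11.52
eef_pos: [0.5036, 0.0304, -0.011]
tcp_rot: [0.855, 0.518, -0.0, -0.0]
contact_force: [-1.5, 0.1, 3.2]
opening: 0.708
finger_force: 1.6
```

Run:
```python
from h import *
s=ctrl.read_camera('side');im=s['image'].astype(int).sum(2)
for u in(274,276,294,296): print(u,'now',im[246:276,u].tolist())
q=(284,261)
save(cv2.resize(s['image'][q[1]-40:q[1]+35,q[0]-50:q[0]+50],(800,600),interpolation=cv2.INTER_CUBIC),'tip2')
```

```text
274 now [129, 116, 104, 438, 206, 95, 97, 92, 90, 104, 90, 89, 83, 231, 277, 260, 247, 220, 203, 182, 170, 178, 202, 228, 252, 262, 280, 305, 314, 301]
276 now [114, 126, 132, 106, 113, 116, 117, 106, 106, 130, 102, 128, 203, 207, 227, 246, 271, 288, 309, 307, 307, 298, 300, 298, 287, 283, 295, 280, 285, 281]
294 now [127, 132, 152, 154, 166, 147, 138, 175, 156, 137, 118, 116, 122, 149, 110, 210, 250, 198, 228, 214, 209, 197, 196, 264, 303, 293, 300, 309, 304, 303]
296 now [130, 150, 167, 143, 134, 146, 126, 100, 169, 171, 158, 138, 142, 154, 128, 130, 121, 127, 123, 142, 132, 111, 219, 322, 308, 304, 296, 305, 300, 303]
```

View pics/tip2.png

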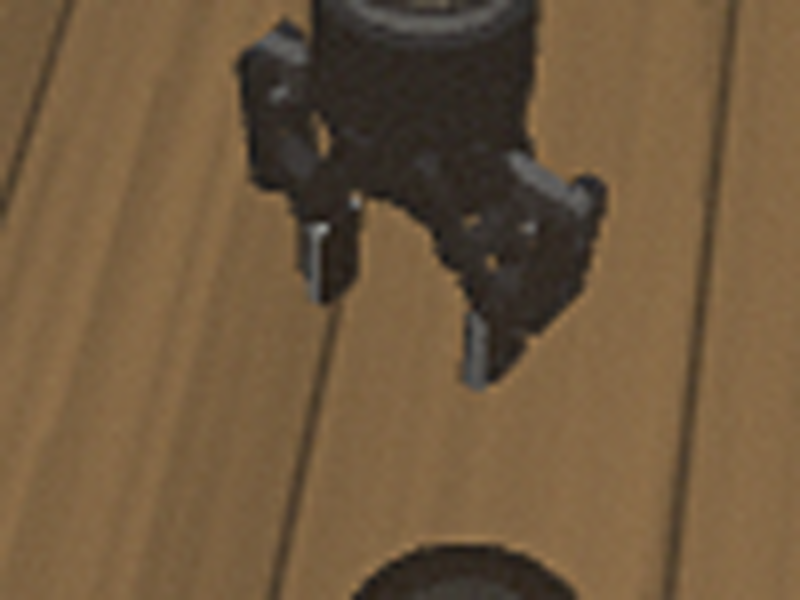

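Contact is at TCP z −0.0108 (3.2 N, tips on the bench at (320,300) and (480,385)). So at 60 mm opening the tips stand 10.8 mm above the reported TCP. I'll use that value. Next I lift and go over the scope.

drive_tool(moves=[[[0,0,0],[0,0,-0.055],0.06],[[0,0,0],[0,0,-0.055],0.085],[[0,0,0],[0,0,-0.055],0.085],[[0,0,0],[0,0,-0.055],0.085],[[0,0,0],[0,0,-0.055],0.085]])

```text
time: 12.2
eef_pos: [0.5032, 0.0305, 0.2656]
tcp_rot: [0.855, 0.518, 0.0, 0.0]
contact_force: [2.0, -0.8, 0.2]
opening: 0.996
finger_force: 0.0
```

drive_tool(moves=[[[0,0,0],[-0.046,0.0352,0],0.085],[[0,0,0],[-0.046,0.0352,0],0.085],[[0,0,0],[-0.046,0.0352,0],0.085],[[0,0,0],[-0.0454,0.0352,0],0.085],[[0,0,0],[0,0,0],0.085]])

```text
time: 12.82
eef_pos: [0.5432, -0.2008, 0.2632]
tcp_rot: [0.857, 0.516, -0.0, -0.0]
contact_force: [0.3, 0.9, -0.2]
opening: 0.993
finger_force: 0.0
```

Run:
```python
from h import *
t=ctrl.read_camera('top');s=ctrl.read_camera('side');st=ctrl.get_state();print(st['eef_pos'],st['wrist_torque'],st['contact_force'])
O=[]
for c in(t,s):
    q=proj(c,[.5432,-.1972,.235]).astype(int)
    O.append(cv2.resize(c['image'][q[1]-30:q[1]+30,q[0]-20:q[0]+20],(400,600),interpolation=cv2.INTER_CUBIC))
save((np.hstack(O)/255.)**.6*255,'over')
```

```text
[ 0.54301946 -0.19754606  0.26326961] [ 0.03282092 -0.06229304  0.02129074] [-0.03999736  0.9569838   0.59095129][ WARN:0@0.610] global loadsave.cpp:1063 imwrite_ Unsupported depth image for selected encoder is fallbacked to CV_8U.
```

View pics/over.png

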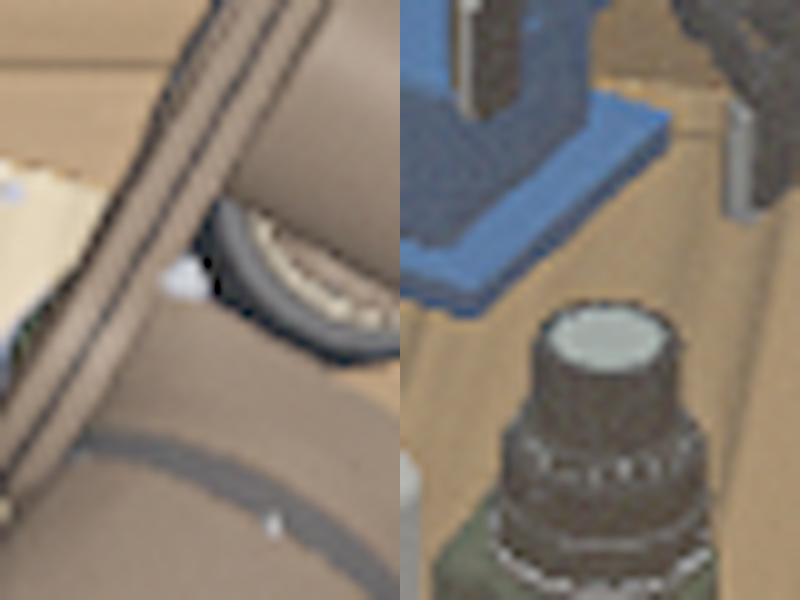

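In the side crop the tips at (480,115) and (745,215) straddle the eyecup axis at (610,340), so they are centred. I descend with the jaws fully open.

drive_tool(moves=[[[0,0,0],[0,0,0.03],0.085],[[0,0,0],[0,0,0.03],0.085],[[0,0,0],[0,0,0.015],0.085],[[0,0,0],[0,0,0.008],0.085],[[0,0,0],[0,0,0.006],0.085]])

```text
time: 13.55
eef_pos: [0.5439, -0.1972, 0.1755]
tcp_rot: [0.855, 0.518, 0.0, 0.001]
contact_force: [0.6, -0.6, 0.8]
opening: 0.992
finger_force: 0.0
```

drive_tool(moves=[[[0,0,0],[0,0,0.005],0.085],[[0,0,0],[0,0,0.002],0.085],[[0,0,0],[0,0,0],0.075],[[0,0,0],[0,0,0],0.07],[[0,0,0],[0,0,0],0.067]], grip_force=20)

```text
time: 14.18
eef_pos: [0.5434, -0.1975, 0.1681]
tcp_rot: [0.855, 0.518, 0.0, 0.0]
contact_force: [-0.2, 0.2, 0.5]
opening: 0.787
finger_force: 0.0
```

drive_tool(moves=[[[0,0,0],[0,0,0],0.065],[[0,0,0],[0,0,0],0.063],[[0,0,0],[0,0,0],0.063]])

```text
time: 14.55
eef_pos: [0.5433, -0.1974, 0.1678]
tcp_rot: [0.855, 0.518, -0.0, 0.0]
contact_force: [0.4, 0.3, -0.5]
opening: 0.733
finger_force: 0.0
```

drive_tool(moves=[[[0,0,0],[0,0,0],0.061],[[0,0,0],[0,0,0],0.061]])

```text
time: 14.8
eef_pos: [0.5433, -0.1974, 0.1678]
tcp_rot: [0.855, 0.518, -0.0, 0.0]
contact_force: [0.8, 0.4, -0.8]
opening: 0.71
finger_force: 0.0
```

drive_tool(moves=[[[0,0,0],[0,0,0],0.058],[[0,0,0],[0,0,0],0.058]])

```text
time: 15.05
eef_pos: [0.5437, -0.1976, 0.1682]
tcp_rot: [0.855, 0.518, 0.0, 0.001]
contact_force: [0.6, -0.3, 1.1]
opening: 0.687
finger_force: 21.9
```

Gripped at 22 N and well centred. I turn it clockwise, well short of the earliest possible stop, and check the torque.

drive_tool(moves=[[[0,0,0.05],[0,0,0],0.055],[[0,0,0.09],[0,0,0],0.055],[[0,0,0.09],[0,0,0],0.055],[[0,0,0.09],[0,0,0],0.055],[[0,0,0.05],[0,0,0],0.055]], grip_force=25)

```text
time: 15.68
eef_pos: [0.5434, -0.1974, 0.1682]
tcp_rot: [0.936, 0.351, 0.0, 0.0]
contact_force: [0.3, -0.5, 2.3]
opening: 0.688
finger_force: 26.7
```

```bash
cat > w.py <<'E'
from h import *
s=ctrl.get_state();print(s['time'],s['eef_pos'].round(4),s['qpos'][5].round(4),'T',s['wrist_torque'].round(3),'F',s['contact_force'].round(1),s['opening'],s['finger_force'])
E
python3 w.py
```

```text
15.675 [ 0.5434 -0.1974  0.1682] 0.3293 T [ 0.071 -0.007  0.117] F [ 0.3 -0.5  2.3] 0.688034065356038 26.653972864151
```

drive_tool(moves=[[[0,0,0.06],[0,0,0],0.055],[[0,0,0.06],[0,0,0],0.055],[[0,0,0.05],[0,0,0],0.055],[[0,0,0.01],[0,0,0],0.055]])

```text
time: 16.18
eef_pos: [0.5434, -0.1973, 0.1682]
tcp_rot: [0.964, 0.266, -0.0, 0.0]
contact_force: [-0.3, 0.5, 3.0]
opening: 0.69
finger_force: 26.7
```

```bash
python3 w.py
```

```text
16.175 [ 0.5434 -0.1973  0.1682] 0.5077 T [0.114 0.016 0.124] F [-0.3  0.5  3. ] 0.689779189549754 26.724173426628113
```

drive_tool(moves=[[[0,0,0.015],[0,0,0],0.055],[[0,0,0.015],[0,0,0],0.055]])

```text
time: 16.42
eef_pos: [0.5433, -0.1973, 0.1682]
tcp_rot: [0.968, 0.251, -0.0, -0.0]
contact_force: [-1.4, 1.1, 3.1]
opening: 0.688
finger_force: 26.8
```

```bash
python3 w.py
```

```text
16.425 [ 0.5433 -0.1973  0.1682] 0.5386 T [0.209 0.187 0.19 ] F [-1.4  1.1  3.1] 0.6876140455264781 26.827376782894135
```

drive_tool(moves=[[[0,0,0.01],[0,0,0],0.055],[[0,0,0.005],[0,0,0],0.055]])

```text
time: 16.68
eef_pos: [0.5434, -0.1973, 0.1682]
tcp_rot: [0.97, 0.244, 0.0, -0.0]
contact_force: [-2.4, 2.5, 5.2]
opening: 0.689
finger_force: 26.9
```

```bash
python3 w.py;python3 w.py
```

```text
16.675 [ 0.5434 -0.1973  0.1682] 0.5533 T [0.285 0.276 0.145] F [-2.4  2.5  5.2] 0.6890394111853038 26.928227841854095
16.675 [ 0.5434 -0.1973  0.1682] 0.5533 T [0.285 0.276 0.145] F [-2.4  2.5  5.2] 0.6890394111853038 26.928227841854095
```

Lateral force is building from the small axis offset. I'll re-grip to relax it and see what remains.

drive_tool(moves=[[[0,0,0],[0,0,0],0.065],[[0,0,0],[0,0,0],0.065]])

```text
time: 16.92
eef_pos: [0.543, -0.1974, 0.1669]
tcp_rot: [0.97, 0.244, -0.0, -0.0]
contact_force: [-1.1, 0.2, 1.2]
opening: 0.759
finger_force: 0.0
```

```bash
python3 w.py
```

```text
16.925 [ 0.543  -0.1974  0.1669] 0.5534 T [ 0.033  0.034 -0.004] F [-1.1  0.2  1.2] 0.7590240672870994 0.0
```

drive_tool(moves=[[[0,0,0],[0,0,0],0.062],[[0,0,0],[0,0,0],0.06],[[0,0,0],[0,0,0],0.055],[[0,0,0],[0,0,0],0.055]])

```text
time: 17.42
eef_pos: [0.5431, -0.1973, 0.1678]
tcp_rot: [0.97, 0.244, -0.0, -0.0]
contact_force: [-2.1, 0.8, -0.3]
opening: 0.688
finger_force: 27.1
```

```bash
python3 w.py
```

```text
17.425 [ 0.5431 -0.1973  0.1678] 0.5531 T [ 0.047  0.157 -0.038] F [-2.1  0.8 -0.3] 0.68793358911849 27.145657539367676
```

drive_tool(moves=[[[0,0,0.015],[0,0,0],0.055],[[0,0,0.015],[0,0,0],0.055]])

```text
time: 17.68
eef_pos: [0.5431, -0.1973, 0.1678]
tcp_rot: [0.973, 0.23, -0.0, -0.0]
contact_force: [-1.4, 1.1, 1.2]
opening: 0.692
finger_force: 27.2
```

```bash
python3 w.py
```

```text
17.675 [ 0.5431 -0.1973  0.1678] 0.5838 T [0.1   0.237 0.168] F [-1.4  1.1  1.2] 0.6915954928200262 27.22638040781021
```

drive_tool(moves=[[[0,0,0.02],[0,0,0],0.055],[[0,0,0.015],[0,0,0],0.055]])

```text
time: 17.92
eef_pos: [0.5431, -0.1972, 0.1678]
tcp_rot: [0.977, 0.212, -0.0, -0.0]
contact_force: [-2.0, 0.8, 0.5]
opening: 0.686
finger_force: 27.2
```

```bash
python3 w.py
```

```text
17.925 [ 0.5431 -0.1972  0.1678] 0.619 T [0.157 0.351 0.126] F [-2.   0.8  0.5] 0.6863435754577859 27.227759957313538
```

drive_tool(moves=[[[0,0,0.02],[0,0,0],0.055],[[0,0,0.02],[0,0,0],0.055]])

```text
time: 18.18
eef_pos: [0.5432, -0.1972, 0.1678]
tcp_rot: [0.981, 0.193, -0.0, -0.0]
contact_force: [-3.7, 1.4, 1.9]
opening: 0.686
finger_force: 27.2
```

```bash
python3 w.py
```

```text
18.175 [ 0.5432 -0.1972  0.1678] 0.6594 T [0.188 0.464 0.144] F [-3.7  1.4  1.9] 0.6856552328730674 27.229036688804626
```

drive_tool(moves=[[[0,0,0.02],[-0.0005,-0.0003,0],0.055],[[0,0,0.02],[0,0,0],0.055]])

```text
time: 18.42
eef_pos: [0.5431, -0.1972, 0.1678]
tcp_rot: [0.985, 0.173, 0.001, 0.0]
contact_force: [-0.9, 1.7, -0.6]
opening: 0.688
finger_force: 27.2
```

```bash
python3 w.py
```

```text
18.425 [ 0.5431 -0.1972  0.1678] 0.699 T [0.263 0.003 0.155] F [-0.9  1.7 -0.6] 0.688332395434218 27.194228768348694
```

Good, the lateral force eased. I continue feeling for the stop.

drive_tool(moves=[[[0,0,0.02],[0,0,0],0.055],[[0,0,0.02],[0,0,0],0.055]])

```text
time: 18.68
eef_pos: [0.543, -0.1972, 0.1678]
tcp_rot: [0.988, 0.154, 0.0, 0.0]
contact_force: [0.2, 2.2, -0.4]
opening: 0.689
finger_force: 27.2
```

```bash
python3 w.py
```

```text
18.675 [ 0.543  -0.1972  0.1678] 0.7381 T [ 0.33  -0.148  0.507] F [ 0.2  2.2 -0.4] 0.6887299656019455 27.154561579227448
```

The torque jumped to 0.51 N m, of which about 0.36 is on the stop. I press slightly further and hold.

drive_tool(moves=[[[0,0,0.004],[0,0,0],0.055],[[0,0,0],[0,0,0],0.055],[[0,0,0],[0,0,0],0.055]])

```text
time: 19.05
eef_pos: [0.543, -0.1972, 0.1678]
tcp_rot: [0.988, 0.152, 0.0, 0.0]
contact_force: [2.5, 2.8, -0.2]
opening: 0.688
finger_force: 27.1
```

```bash
python3 w.py
```

```text
19.05 [ 0.543  -0.1972  0.1678] 0.7415 T [ 0.347 -0.272  0.546] F [ 2.5  2.8 -0.2] 0.6877013748449313 27.144367396831512
```

Home on the stop at about 0.4 N m. I release, rise and go to the cap.

drive_tool(moves=[[[0,0,0],[0,0,0],0.065],[[0,0,0],[0,0,0],0.085],[[0,0,0],[0,0,0],0.085],[[0,0,0],[0,0,-0.05],0.085],[[0,0,0],[0,0,-0.055],0.085]])

```text
time: 19.68
eef_pos: [0.542, -0.1971, 0.2728]
tcp_rot: [0.988, 0.151, -0.001, -0.001]
contact_force: [0.7, 0.2, 0.9]
opening: 0.996
finger_force: 0.0
```

```bash
python3 w.py
```

```text
19.675 [ 0.542  -0.1971  0.2728] 0.7422 T [ 0.038 -0.001  0.024] F [0.7 0.2 0.9] 0.9963344569260264 0.0
```

drive_tool(moves=[[[0,0,0],[0.0228,-0.0484,0],0.085],[[0,0,0],[0.0228,-0.0484,0],0.085],[[0,0,0],[0.0228,-0.0484,0],0.085],[[0,0,0],[0.0228,-0.0484,0],0.085]])

```text
time: 20.18
eef_pos: [0.5717, 0.0162, 0.2731]
tcp_rot: [0.988, 0.151, 0.0, 0.0]
contact_force: [0.8, -0.6, -0.3]
opening: 0.995
finger_force: 0.0
```

drive_tool(moves=[[[0,0,0],[0.0228,-0.0484,0],0.085],[[0,0,0],[0.0228,-0.0484,0],0.085],[[0,0,0],[0.0228,-0.0484,0],0.085],[[0,0,0],[0.0228,-0.0484,0],0.085],[[0,0,0],[0,0,0],0.085]])

```text
time: 20.8
eef_pos: [0.6002, 0.23, 0.2725]
tcp_rot: [0.988, 0.154, -0.0, -0.0]
contact_force: [0.1, -0.6, -0.1]
opening: 0.994
finger_force: 0.0
```

```bash
python3 w.py
python3 - <<'E'
from h import *
c=ctrl.read_camera('side');u,v,r=235,310,18
m=(c['image'][v-r:v+r,u-r:u+r].astype(int).sum(2)<190).astype(np.uint8)
n,l,st,ce=cv2.connectedComponentsWithStats(m);k=1+st[1:,4].argmax();p=ce[k]+[u-r,v-r];print(p,st[k],onplane(c,*p,.013))
E
```

```text
20.8 [0.6002 0.23   0.2725] 1.4699 T [ 0.035 -0.001  0.052] F [ 0.1 -0.6 -0.1] 0.9937826223031637 0.0
[234.13861386 310.17574257] [  7   7  21  23 404] [0.60409294 0.22558633 0.013     ]
```

drive_tool(moves=[[[0,0,0],[0,0.002,0.055],0.085],[[0,0,0],[0,0,0.055],0.085],[[0,0,0],[0,0,0.055],0.085],[[0,0,0],[0,0,0.055],0.085],[[0,0,0],[0,0,0.03],0.085]])

```text
time: 21.48
eef_pos: [0.5991, 0.2226, 0.0191]
tcp_rot: [0.989, 0.151, -0.003, 0.0]
contact_force: [-0.0, -0.3, 0.1]
opening: 0.995
finger_force: 0.0
```

drive_tool(moves=[[[0,0,0],[0,0,0.015],0.085],[[0,0,0],[0,0,0.01],0.075],[[0,0,0],[0,0,0],0.065],[[0,0,0],[0,0,0],0.058],[[0,0,0],[0,0,0],0.055]], grip_force=20)

```text
time: 22.1
eef_pos: [0.6021, 0.2252, -0.0008]
tcp_rot: [0.988, 0.152, 0.001, -0.0]
contact_force: [0.1, -0.4, 0.5]
opening: 0.643
finger_force: 0.0
```

drive_tool(moves=[[[0,0,0],[0,0,0],0.05],[[0,0,0],[0,0,0],0.048],[[0,0,0],[0,0,0],0.046]])

```text
time: 22.48
eef_pos: [0.6021, 0.2252, -0.0007]
tcp_rot: [0.988, 0.152, 0.001, -0.0]
contact_force: [-1.0, -0.3, 5.8]
opening: 0.6
finger_force: 21.3
```

```bash
python3 w.py
```

```text
22.475 [ 0.6021  0.2252 -0.0007] 1.4661 T [-0.052  0.121 -0.02 ] F [-1.  -0.3  5.8] 0.5999111112837864 21.262370897457004
```

drive_tool(moves=[[[0,0,0],[0,0,0],0.066],[[0,0,0],[0,0,0],0.066],[[0,0,-0.175],[0,0,0],0.066],[[0,0,-0.175],[0,0,0],0.066],[[0,0,-0.175],[0,0,0],0.066]])

```text
time: 23.1
eef_pos: [0.6006, 0.2248, -0.0029]
tcp_rot: [0.914, 0.406, -0.001, -0.0]
contact_force: [0.3, -0.7, -0.4]
opening: 0.772
finger_force: 0.0
```

drive_tool(moves=[[[0,0,-0.175],[0,0,0],0.066],[[0,0,-0.175],[0,0,0],0.066],[[0,0,-0.175],[0,0,0],0.066],[[0,0,-0.175],[0,0,0],0.066],[[0,0,-0.175],[0,0,0],0.066]])

```text
time: 23.72
eef_pos: [0.6006, 0.2248, -0.0029]
tcp_rot: [0.656, 0.755, -0.0, -0.0]
contact_force: [-0.5, -0.4, -0.1]
opening: 0.771
finger_force: 0.0
```

drive_tool(moves=[[[0,0,-0.17],[0,0,0],0.066],[[0,0,0],[0,0,0],0.06],[[0,0,0],[0,0,0],0.055],[[0,0,0],[0,0,0],0.052],[[0,0,0],[0,0,0],0.048]])

```text
time: 24.35
eef_pos: [0.6012, 0.2249, -0.0021]
tcp_rot: [0.592, 0.806, 0.0, 0.0]
contact_force: [-0.2, 0.1, 1.1]
opening: 0.6
finger_force: 21.1
```

drive_tool(moves=[[[0,0,0],[0,0,0],0.046],[[0,0,0],[0,0,0],0.046]])

```text
time: 24.6
eef_pos: [0.6012, 0.2249, -0.0021]
tcp_rot: [0.592, 0.806, 0.0, 0.0]
contact_force: [-0.3, 0.2, 0.7]
opening: 0.6
finger_force: 21.0
```

```bash
python3 w.py
```

```text
24.6 [ 0.6012  0.2249 -0.0021] -0.1036 T [-0.004 -0.025  0.002] F [-0.3  0.2  0.7] 0.5998612033719459 20.99039345048368
```

drive_tool(moves=[[[0,0,0],[0,0,-0.02],0.046],[[0,0,0],[0,0,-0.06],0.046],[[0,0,0],[0,0,-0.06],0.046],[[0,0,0],[0,0,-0.06],0.046],[[0,0,0],[0,0,-0.06],0.046]], grip_force=25)

```text
time: 25.22
eef_pos: [0.6007, 0.2249, 0.2614]
tcp_rot: [0.592, 0.806, 0.001, 0.001]
contact_force: [1.6, 0.4, -0.3]
opening: 0.598
finger_force: 26.4
```

drive_tool(moves=[[[0,0,0],[-0.0482,-0.0227,0],0.046],[[0,0,0],[-0.0482,-0.0227,0],0.046],[[0,0,0],[-0.0482,-0.0227,0],0.046],[[0,0,0],[-0.0482,-0.0227,0],0.046],[[0,0,0],[-0.0482,-0.0227,0],0.046]])

```text
time: 25.85
eef_pos: [0.5644, -0.0406, 0.2594]
tcp_rot: [0.592, 0.806, 0.0, 0.001]
contact_force: [0.9, -0.1, 0.2]
opening: 0.601
finger_force: 26.4
```

drive_tool(moves=[[[0,0,0],[-0.0482,-0.0227,0],0.046],[[0,0,0],[-0.0482,-0.0227,0],0.046],[[0,0,0],[-0.0482,-0.0227,0],0.046],[[0,0,0],[0,0,0],0.046],[[0,0,0],[0,0,0],0.046]])

```text
time: 26.48
eef_pos: [0.5432, -0.197, 0.2586]
tcp_rot: [0.592, 0.806, 0.0, 0.0]
contact_force: [-0.9, 0.0, -0.3]
opening: 0.602
finger_force: 26.4
```

```bash
python3 w.py
python3 - <<'E'
from h import *
c=ctrl.read_camera('side');q=proj(c,[.5433,-.1973,.235]).astype(int)
save(cv2.resize(c['image'][q[1]-30:q[1]+30,q[0]-30:q[0]+30],(600,600),interpolation=cv2.INTER_CUBIC),'capover')
E
```

```text
26.475 [ 0.5432 -0.197   0.2586] -0.8274 T [ 0.019 -0.011  0.019] F [-0.9  0.  -0.3] 0.601733574617394 26.385383857414126
```

View pics/capover.png

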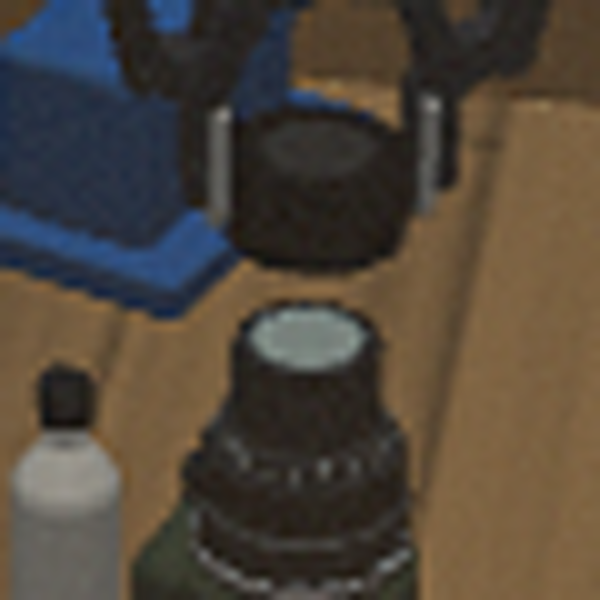

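The cap is held square at (315,190), over the lens at (308,338). I descend with force checks.

drive_tool(moves=[[[0,0,0],[0,0,0.02],0.046],[[0,0,0],[0,0,0.012],0.046],[[0,0,0],[0,0,0.002],0.046],[[0,0,0],[0,0,0.001],0.046]])

```text
time: 27.02
eef_pos: [0.5433, -0.1971, 0.2224]
tcp_rot: [0.592, 0.806, -0.0, -0.0]
contact_force: [-0.9, 0.1, 0.8]
opening: 0.597
finger_force: 26.4
```

drive_tool(moves=[[[0,0,0],[0,0,0.001],0.046],[[0,0,0],[0,0,0.001],0.046],[[0,0,0],[0,0,0],0.046]])

```text
time: 27.4
eef_pos: [0.5434, -0.1975, 0.2209]
tcp_rot: [0.592, 0.806, 0.0, 0.0]
contact_force: [0.7, -0.1, -1.5]
opening: 0.6
finger_force: 26.4
```

drive_tool(moves=[[[0,0,0],[0,0,0.001],0.046],[[0,0,0],[0,0,0.001],0.046],[[0,0,0],[0,0,0],0.046]])

```text
time: 27.78
eef_pos: [0.5436, -0.1973, 0.219]
tcp_rot: [0.592, 0.806, 0.0, 0.0]
contact_force: [1.2, 0.6, 0.7]
opening: 0.603
finger_force: 26.4
```

drive_tool(moves=[[[0,0,0],[0,0,0.002],0.046],[[0,0,0],[0,0,0.002],0.046],[[0,0,0],[0,0,0],0.046]])

```text
time: 28.15
eef_pos: [0.5437, -0.1973, 0.2148]
tcp_rot: [0.592, 0.806, 0.0, 0.0]
contact_force: [3.4, 1.5, -0.1]
opening: 0.601
finger_force: 26.4
```

drive_tool(moves=[[[0,0,0],[0,0,0.002],0.046],[[0,0,0],[0,0,0.002],0.046],[[0,0,0],[0,0,0],0.046]])

```text
time: 28.52
eef_pos: [0.5437, -0.1973, 0.2109]
tcp_rot: [0.592, 0.806, 0.0, 0.0]
contact_force: [4.5, 1.0, 0.6]
opening: 0.594
finger_force: 26.5
```

```bash
python3 w.py
```

```text
28.525 [ 0.5437 -0.1973  0.2109] -0.8279 T [ 0.272 -0.777 -0.034] F [4.5 1.  0.6] 0.5939334012182534 26.51104539167136
```

drive_tool(moves=[[[0,0,0],[0,0.0005,0],0.046],[[0,0,0],[0,0,0.002],0.046],[[0,0,0],[0,0,0.002],0.046],[[0,0,0],[0,0,0],0.046]])

```text
time: 29.02
eef_pos: [0.5437, -0.1972, 0.2065]
tcp_rot: [0.592, 0.806, -0.0, -0.0]
contact_force: [3.9, 1.0, -0.8]
opening: 0.592
finger_force: 26.5
```

drive_tool(moves=[[[0,0,0],[0,0,0.002],0.046],[[0,0,0],[0,0,0.001],0.046],[[0,0,0],[0,0,0],0.046]])

```text
time: 29.4
eef_pos: [0.5437, -0.1972, 0.2036]
tcp_rot: [0.592, 0.806, -0.0, -0.0]
contact_force: [3.6, 0.3, -0.4]
opening: 0.596
finger_force: 26.5
```

```bash
python3 w.py
```

```text
29.4 [ 0.5437 -0.1972  0.2036] -0.8272 T [ 0.146 -0.627 -0.034] F [ 3.6  0.3 -0.4] 0.5963723714243568 26.49818692356348
```

drive_tool(moves=[[[0,0,0],[0,0.0006,0.001],0.046],[[0,0,0],[0,0,0.001],0.046],[[0,0,0],[0,0,0],0.046]])

```text
time: 29.78
eef_pos: [0.5438, -0.1971, 0.2012]
tcp_rot: [0.592, 0.806, -0.0, -0.001]
contact_force: [2.0, -0.9, -0.8]
opening: 0.598
finger_force: 26.4
```

drive_tool(moves=[[[0,0,0],[0,0,0.0005],0.046],[[0,0,0],[0,0,0.0005],0.046],[[0,0,0],[0,0,0],0.046]])

```text
time: 30.15
eef_pos: [0.5439, -0.197, 0.2005]
tcp_rot: [0.592, 0.806, -0.0, -0.001]
contact_force: [-0.5, 0.4, -0.7]
opening: 0.595
finger_force: 26.4
```

drive_tool(moves=[[[0,0,0],[0,0,0.0004],0.046],[[0,0,0],[0,0,0],0.046]])

```text
time: 30.4
eef_pos: [0.5442, -0.197, 0.2003]
tcp_rot: [0.592, 0.806, -0.0, -0.0]
contact_force: [0.1, 0.1, -0.4]
opening: 0.601
finger_force: 26.4
```

```bash
python3 w.py
```

```text
30.4 [ 0.5442 -0.197   0.2003] -0.8265 T [0.015 0.03  0.012] F [ 0.1  0.1 -0.4] 0.6010930884190601 26.40849905088544
```

drive_tool(moves=[[[0,0,0],[0,0,0.0005],0.046],[[0,0,0],[0,0,0],0.046]])

```text
time: 30.65
eef_pos: [0.5443, -0.197, 0.1999]
tcp_rot: [0.592, 0.806, -0.0, -0.0]
contact_force: [-1.0, -0.6, 1.0]
opening: 0.594
finger_force: 26.5
```

drive_tool(moves=[[[0,0,0],[0,0,0.0005],0.046],[[0,0,0],[0,0,0],0.046]])

```text
time: 30.9
eef_pos: [0.5443, -0.1971, 0.1999]
tcp_rot: [0.592, 0.806, -0.0, -0.0]
contact_force: [-1.6, 1.6, 3.1]
opening: 0.601
finger_force: 26.6
```

```bash
python3 w.py
```

```text
30.9 [ 0.5443 -0.1971  0.1999] -0.8265 T [0.1   0.232 0.009] F [-1.6  1.6  3.1] 0.6006856225959746 26.618593116290867
```

The cap has seated exactly at the expected height, and the force is rising. One more slight press, then release and retreat.

drive_tool(moves=[[[0,0,0],[0,0,0.0005],0.046],[[0,0,0],[0,0,0],0.046],[[0,0,0],[0,0,-0.0008],0.05],[[0,0,0],[0,0,0],0.056],[[0,0,0],[0,0,0],0.065]])

```text
time: 31.52
eef_pos: [0.5444, -0.1971, 0.1991]
tcp_rot: [0.592, 0.806, 0.0, -0.0]
contact_force: [-0.7, 0.6, 0.9]
opening: 0.765
finger_force: 0.0
```

drive_tool(moves=[[[0,0,0],[0,0,0],0.085],[[0,0,0],[0,0,0],0.085],[[0,0,0],[0,0,-0.04],0.085],[[0,0,0],[0,0,-0.06],0.085],[[0,0,0],[0,0,-0.05],0.085]])

```text
time: 32.15
eef_pos: [0.5445, -0.1971, 0.3521]
tcp_rot: [0.592, 0.806, 0.0, 0.001]
contact_force: [0.4, 0.1, -0.9]
opening: 0.996
finger_force: 0.0
```

drive_tool(moves=[[[0,0,0],[-0.03,-0.04,0],0.085],[[0,0,0],[-0.03,-0.04,0],0.085],[[0,0,0],[0,0,0],0.085],[[0,0,0],[0,0,0],0.085]])

```text
time: 32.65
eef_pos: [0.4861, -0.2781, 0.3496]
tcp_rot: [0.592, 0.806, 0.0, -0.0]
contact_force: [-0.2, 0.2, 0.3]
opening: 0.995
finger_force: 0.0
```

```bash
python3 w.py
python3 - <<'E'
from h import *
O=[]
for n in('top','side'):
    c=ctrl.read_camera(n);q=proj(c,[.5433,-.1973,.2]).astype(int)
    O.append(cv2.resize(c['image'][q[1]-20:q[1]+20,q[0]-20:q[0]+20],(400,400),interpolation=cv2.INTER_CUBIC))
save(((np.hstack(O)/255.)**.6*255).astype(np.uint8),'end')
E
```

```text
32.65 [ 0.4861 -0.2781  0.3496] -1.0047 T [ 0.007  0.001 -0.049] F [-0.2  0.2  0.3] 0.9951477926982643 0.0
```

View pics/end.png

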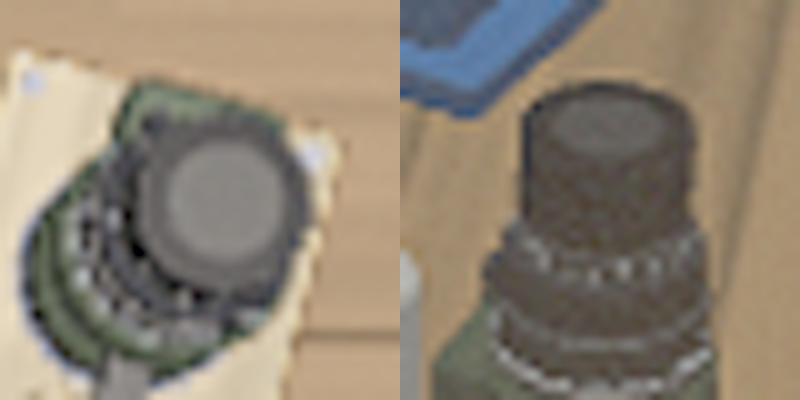

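The cap sits square and fully home: top (222,200), side (608,130). The tab has moved to about 18° world, seen at top (145,120) and side (488,270), which is inside the required sector. I hand in.

```bash
python3 -c "
from plant import ctrl
print(ctrl.sign_off())"
```

```text
the job is handed in; nothing more can be done
None
```

The job is handed in at about 33 s, and no verdict came back. The zoom ring is home on its low-power stop (about 0.4 N m, judged by wrist torque). The eyepiece cap is pressed squarely and fully home on the eyecup.

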